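# Clamp a tube for deburring and swing the lock collar shut

### The arm

A 6-joint arm with a two-finger parallel gripper is mounted at the origin on a cart in front of the work surface, level with it; the furniture and walls round the work are solid. World frame = base frame: x ahead of the robot, y to its left, z up, the work surface at z = 0. Lengths are in m, angles in degrees, forces in N, time in s.
With the tool pointing down it reaches from about 0.275 to 0.85 m from the base axis. Payload 19 kg.
Tool frame: the origin (TCP) lies midway between the tips of the shut fingers; the grasp point (between the pads) lies 19 mm behind it; z points along the fingers, x is the direction in which the jaws open and shut, and the axes are right-handed (so a half turn about z gives the same grasp; the last joint's range is limited). The gripper opens to 85 mm and grips with 20 to 120 N. Pads are 22 mm wide; open, the fingers measure 114 mm over their backs; the gripper's body (76 mm by 85 mm) begins 54 mm behind the grasp point. The pads swing forward as they close: fully open they stand 13 mm farther back than shut.
Start: joints at [-71.047, 8.623, 82.357, -0, 89.026, -7.678], TCP at [0.258, -0.514, 0.231] pointing down, gripper open.
Joint ranges: [-160.23, 160.23], [-39.13, 120.54], [6.94, 153.29], [-79.49, 259.48], [9.18, 160.14], [-161.06, 161.06]. Speed limits (degrees/s): [108.29, 108.29, 127.2, 172.46, 172.46, 172.46].

### API

Orientations are given as a 3x3 rotation matrix whose columns are the frame's x, y, z axes.
In Python, from plant import arm gives the robot as it stands.
- The arm moves only by the shell command python3 -m jog 'ROWS' [FORCE]. ROWS is text: rows parted by semicolons, each of 7 numbers parted by spaces: the turn, a rotation vector about the tool's x, y, z in rad, then the shift along the tool's x, y, z in m, then the opening in per cent of the stroke, from 0 (shut) to 100 (fully open). In form: ax ay az x y z gripper; .... A call has 1 to 20 rows; each row shifts and turns the commanded pose from where the row before left it, along the tool's axes as they then stand; what a row does not reach is not made up. A row lasts 1/12 s, in which the tool goes at most 41.7 mm and 7.16 degrees, less where a joint would pass 70% of its speed; a pose out of reach is approached as far as the arm can. A call is refused whole if a number of a shift passes 0.0417 or a number of a turn 0.125, either way. A call with a gripper value outside its range is refused whole. The fingers move at their own pace and stop on an object; FORCE is the grip in N (left out, the last holds). Time passes only in rows, so rows that do not move let the fingers close. It gives the time, the measured TCP pose, the force and the opening at its end, in the units of the state.
- arm.get_obs(): the state, without advancing time (a new reading comes with each control period).
- arm.read_camera(name): name is "scene" or "side" or "wrist"; returns (picture, depth): 420x560x3 uint8, red, green, blue; 420x560 float32, m along the optical axis (not along the pixel's ray), 0 where there is no reading.
- arm.camera_params(name): a dict with "camera_matrix" (3x3 intrinsics, pixels), "pose" (4x4, takes a point from camera to world coordinates); the wrist camera has in their place "tool_from_camera" (4x4, takes a point from camera to tool coordinates, whose origin is the TCP and whose axes are the tool frame's). Camera axes: x right, y up, looking along -z (the intrinsics and any distortion apply to the point x, -y, -z); pixel columns grow to the right and rows downward; lengths in m; the calibration is good to about 2 mm. A picture is of the moment at which its call begins: read the wrist's pose just before it. camera_params takes no time and is no camera call.
- arm.finish_job(): hands the job in, once; it reports no verdict.
The state is a dict: "clock": time; "joint_pos": joint angles; "joint_velocities": joint speeds; "tau": joint torques, N m; "tcp_pos": TCP position; "orientation": TCP orientation; "ft_force": force on the tool from outside, world axes, zero at the start; "torque": the same for the moment, N m; "grip_width": finger opening in m.
Only numpy, scipy, OpenCV 4.12 (cv2) and the standard library are available. Lean on these libraries where they do the work, as an engineer would, in place of code of your own. Each camera call takes 0.05 s, during which the arm holds its last target. There are 200 camera calls.

### The job

Get the tube ready for deburring: take the tube that waits on the two vee blocks and lay it down into the open throat of the tube clamp, resting in both its head and its rest with about the same length sticking out at each end. Then swing the clamp's collar by its black handle over the top to the locked mark, so that the tube is held, and let go. Leave the other tools where they lie.

Things in the scene. Friction and masses are not known exactly. Their poses are not given: they have to be found in the camera images.
- tube_mid (a point): Middle of the loose bright metal tube (325 mm long, 22 mm diameter, about 80 g), on its centre line; x runs along the tube (either way round), y and z may be rolled about it. It starts level, 36 mm above the bench, on two fixed steel vee blocks (40 mm wide, 45 long, 34 high) that stand under it 100 mm either side of the middle, which is free to grasp.
- tube: The same tube; origin at its underside as built, 11 mm off the centre line, half-way along.
- seat (a point): Where the tube's middle belongs in the tube clamp, fixed to the bench: on the seated tube's centre line, 82.5 mm above the bench. z up; x along the seated tube, from the clamp's head (nearer the robot) to its rest. The clamp has a dark base plate 290 x 92 x 12 mm. From x = -86 to 90 mm there is only this plate below, so the tube can be held there and lowered straight down.
- rest (a point): Middle of the clamp's rest, on the seated tube's centre line, 100 mm from the seat along +x; axes as the seat. A grey upright 20 mm thick with a 90 degree vee, open from above, 45 mm wide at its top, which is 7 mm above this point.
- collar_hinge (a point): Point on the collar's hinge axis in the middle of the clamp's head, 80 mm above the bench, 105 mm from the seat along -x; axes as the seat, the hinge axis lies along x. The head: two grey plates (x = -19 to 19 mm from here) with an open throat, 26 mm wide with a 90 degree vee at its bottom, flaring to 38 mm at its mouth 26 mm above this point; the collar turns between them.
- collar (a joint): Angle (rad) of the C-shaped dark steel lock collar, 80 mm across. Up to 0.3 its mouth is up and the tube can pass. It grows as the handle swings up over the top towards +y of the seat frame; 2.30 = locked, lever in line with the long black line on the front plate; stop at 2.36. Stays where left; 4 N at the handle turns it, up to 8 N as it nips the tube.
- handle (a point): Middle of the collar's black round handle: a bar 16 mm thick, 55 mm long, parallel to the tube, standing out from the lever's end along -x of the seat frame (to the robot), its middle 34 mm in front of the hinge point. 85 mm from the hinge axis; at angle q it is at y = -0.085 sin(1.361 - q), z = 0.085 cos(1.361 - q) from the hinge point. Pinch across the bar from above; it turns in the fingers.
- deburrer: Bystander: deburring tool with a yellow handle, 175 mm long, lying left of the clamp. Origin under its middle.
- gauge: Bystander: plug gauge with a grey handle, 111 mm long, lying to the right of the tube. Origin under its middle.

How it is judged:
By the outcome, as a careful person would: the job done as asked, in the order asked, and still so for the second after the job is handed in, with the robot touching nothing.
It also fails if it takes over 54 s, if anything falls off the work surface, if the arm or the gripper's body presses on something with over 40 N, if the wrist force passes 120 N, or if a joint passes its speed limit or range.

## Working session

There is one attempt and no reset: what is moved stays moved. The work goes in short steps, Python scripts to look and compute and a shell command to move; the robot and the scene stay as the last step left them, time stands still between calls to the robot, and variables do not carry over. Pictures are saved under pics/ and viewed, about 8 in all and at most 12, crops included, and the job is handed in when it is done.

```bash
ls; mkdir -p pics
cat > h.py <<'E'
import numpy as np, cv2
from plant import arm
np.set_printoptions(precision=4, suppress=True)
def snap(name, fn):
    o=arm.get_obs(); im,d=arm.read_camera(name); p=arm.camera_params(name)
    T=np.array(p["pose"]) if "pose" in p else None
    if T is None:
        W=np.eye(4);W[:3,:3]=o["orientation"];W[:3,3]=o["tcp_pos"];T=W@np.array(p["tool_from_camera"])
    cv2.imwrite(f"pics/{fn}.png",im[:,:,::-1]); np.savez(f"pics/{fn}.npz",im=im,d=d,T=T,K=np.array(p["camera_matrix"]))
    print({k:v for k,v in p.items() if k not in("pose","camera_matrix","tool_from_camera")})
def ray(fn,u,v):
    z=np.load(f"pics/{fn}.npz");K=z["K"];r=np.linalg.inv(K)@[u,v,1];return z["T"],np.array([r[0],-r[1],-r[2]/1]),z["d"]
def atz(fn,u,v,h):
    T,r,_=ray(fn,u,v);w=T[:3,:3]@r;o=T[:3,3];return o+w*(h-o[2])/w[2]
def atd(fn,u,v):
    T,r,d=ray(fn,u,v);q=d[int(v),int(u)];return T[:3,:3]@(r*q)+T[:3,3]
def cloud(fn):
    z=np.load(f"pics/{fn}.npz");d=z["d"];v,u=np.indices(d.shape);K=z["K"]
    x=(u-K[0,2])/K[0,0]*d;y=(v-K[1,2])/K[1,1]*d
    P=np.stack([x,-y,-d],-1)@z["T"][:3,:3].T+z["T"][:3,3];P[d==0]=np.nan;return P
E
python3 - <<'E'
from h import *
snap("scene","s1");snap("side","d1");snap("wrist","w1")
o=arm.get_obs();print({k:np.array(v) for k,v in o.items()})
print(np.load("pics/s1.npz")["T"],np.load("pics/d1.npz")["T"],np.load("pics/s1.npz")["K"])
E
```

```text
pics
{}
{}
{}
{'clock': array(0.15), 'joint_pos': array([-71.0474,   8.6453,  82.3822,  -0.    ,  89.0283,  -7.6772]), 'joint_velocities': array([-0.0232,  0.0219, -0.1727,  0.0429,  0.0632, -0.0047]), 'tau': array([  0.0027, -71.3378, -57.1043,  -0.0001,   0.0071,   0.    ]), 'tcp_pos': array([ 0.2577, -0.5138,  0.2308]), 'orientation': array([[ 0.4482, -0.8939, -0.0003],
       [-0.8939, -0.4482,  0.0009],
       [-0.001 , -0.0001, -1.    ]]), 'ft_force': array([0.2235, 0.5045, 0.4417]), 'torque': array([0.0224, 0.0322, 0.0159]), 'grip_width': array(0.0854)}
[[-0.4851  0.5038 -0.7148 -0.4699]
 [-0.8741 -0.3029  0.3797  0.5603]
 [-0.0252  0.809   0.5873  0.9454]
 [ 0.      0.      0.      1.    ]] [[ 0.995   0.0309 -0.0954  0.3915]
 [-0.1001  0.3601 -0.9275 -1.8369]
 [ 0.0057  0.9324  0.3614  0.8196]
 [ 0.      0.      0.      1.    ]] [[456.9044   0.     276.69  ]
 [  0.     456.9044 208.4184]
 [  0.       0.       1.    ]]
```

View pics/s1.png

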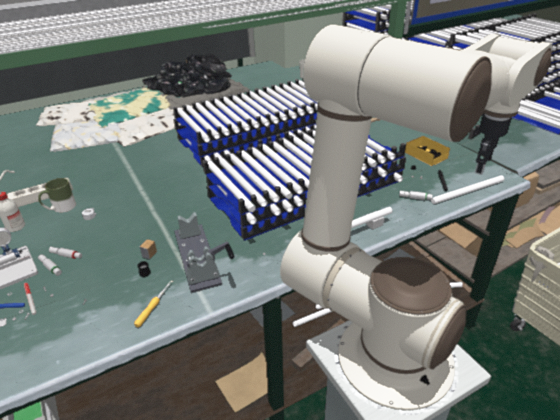

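View pics/d1.png

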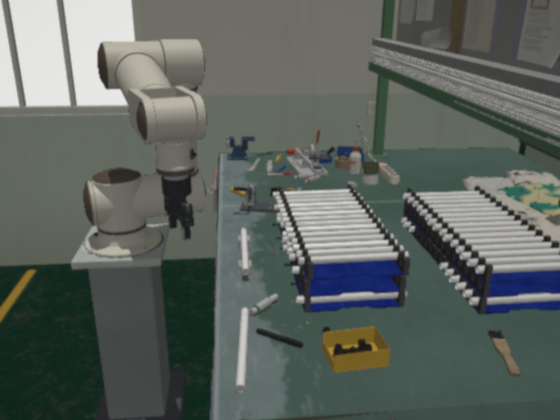

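The scene view shows the clamp at about (200,260), with its handle at (230,250)/(225,280), the deburrer at (153,303), and one tube partly hidden at (370,220). In the side view there is a tube at (243,250), the gauge at (265,303), and a second tube flat on the bench at (243,345).

Run:
```python
from h import *
for n,pts in (("s1",[(375,222),(390,211),(350,228),(440,200),(500,180),(415,196),(189,218),(205,285),(232,252),(222,278),(197,255),(153,303),(250,225),(400,160)]),("d1",[(243,231),(243,250),(246,270),(244,312),(241,380),(265,303),(251,187),(270,190),(255,210),(280,200),(310,290)])):
  for p in pts: print(n,p,atd(n,*p))
def crop(n,x0,x1,y0,y1,s):
    im=cv2.imread(f"pics/{n}.png")[y0:y1,x0:x1];return cv2.resize(im,None,fx=s,fy=s,interpolation=cv2.INTER_CUBIC)
a=crop("s1",120,280,190,330,4.2); b=crop("d1",215,300,170,400,2.5)
b=cv2.resize(b,(0,0),fx=1,fy=1)
H=max(a.shape[0],b.shape[0]);c=np.zeros((H,800,3),np.uint8)
a=a[:, :580]; c[:a.shape[0],:a.shape[1]]=a;c[:b.shape[0],585:585+b.shape[1]]=b[:, :215];cv2.imwrite("pics/c1.png",c[:600])
```

```text
s1 (375, 222) [ 0.4194 -0.2742  0.0242]
s1 (390, 211) [ 0.4259 -0.3402  0.0398]
s1 (350, 228) [0.1759 0.0282 0.2883]
s1 (440, 200) [ 0.4137 -0.5592  0.0125]
s1 (500, 180) [ 0.3948 -0.8424  0.0123]
s1 (415, 196) [ 0.4739 -0.4985  0.0157]
s1 (189, 218) [0.6891 0.2615 0.074 ]
s1 (205, 285) [0.4489 0.3109 0.0103]
s1 (232, 252) [0.4252 0.2278 0.1157]
s1 (222, 278) [ 0.4612  0.2541 -0.001 ]
s1 (197, 255) [0.5817 0.2843 0.01  ]
s1 (153, 303) [0.4497 0.4607 0.0181]
s1 (250, 225) [0.5798 0.1003 0.0544]
s1 (400, 160) [ 0.6046 -0.5318  0.0882]
d1 (243, 231) [ 0.4373 -0.0617  0.0504]
d1 (243, 250) [ 0.4319 -0.2165  0.0481]
d1 (246, 270) [ 0.4372 -0.3312  0.0324]
d1 (244, 312) [ 0.4222 -0.5659  0.0254]
d1 (241, 380) [ 0.4052 -0.8472  0.023 ]
d1 (265, 303) [ 0.4838 -0.518   0.0218]
d1 (251, 187) [0.486  0.3348 0.0834]
d1 (270, 190) [0.5814 0.4999 0.0102]
d1 (255, 210) [0.4978 0.2545 0.0079]
d1 (280, 200) [0.5786 0.0082 0.1402]
d1 (310, 290) [ 0.6135 -0.5141  0.0552]
```

View pics/c1.png

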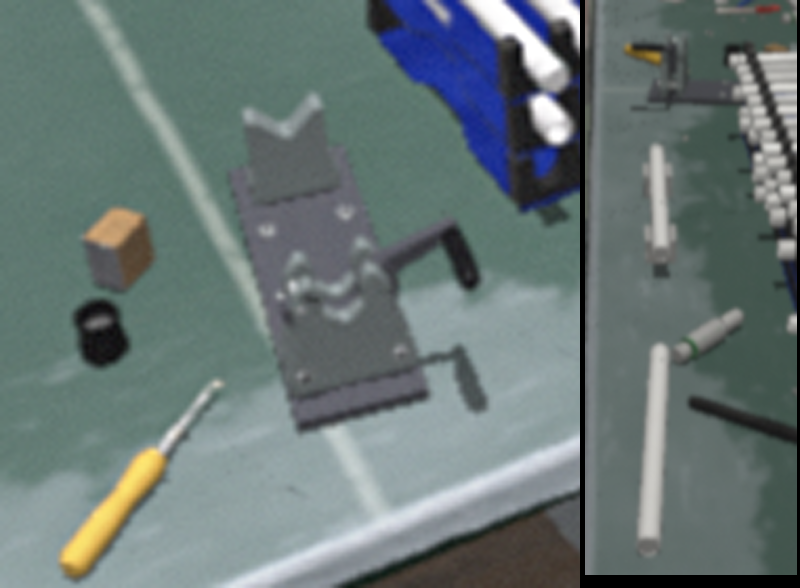

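The tube to grasp lies along y at x≈0.43, y≈-0.05 to -0.36. The clamp's head is near (0.48,0.29), its rest near (0.69,0.27), and its handle is on the right, at its start angle. I'll go above the tube first.

```bash
cat >> h.py <<'E'
from scipy.linalg import logm,expm
def plan(xyz,yaw,N,start=None):
    """N equal rows to TCP xyz, tool straight down, tool x at yaw (deg, world)"""
    o=arm.get_obs(); A=np.eye(4);A[:3,:3]=o["orientation"];A[:3,3]=o["tcp_pos"]
    if start is not None: A=start
    B=down(xyz,yaw); S=np.real(expm(logm(np.linalg.inv(A)@B)/N)); w=cv2.Rodrigues(S[:3,:3])[0].ravel()
    print(N,"rows: turn",w,"shift pre",S[:3,3],"post",S[:3,:3].T@S[:3,3],"now",A[:3,3],"yaw",np.degrees(np.arctan2(A[1,0],A[0,0])))
def down(xyz,yaw):
    c,s=np.cos(np.radians(yaw)),np.sin(np.radians(yaw));B=np.eye(4);B[:3,:3]=[[c,s,0],[s,-c,0],[0,0,-1]];B[:3,3]=xyz;return B
E
python3 - <<'E'
from h import *
print(arm.camera_params("wrist")["tool_from_camera"])
plan([.433,-.20,.23],0,14)
E
```

```text
[[ 1.      0.0014 -0.0006 -0.0012]
 [ 0.0011 -0.9632 -0.2689 -0.069 ]
 [-0.0009  0.2689 -0.9632 -0.1427]
 [ 0.      0.      0.      1.    ]]
14 rows: turn [-0.      0.0001 -0.079 ] shift pre [-0.0022 -0.0269  0.0001] post [-0.0001 -0.027   0.0001] now [ 0.2577 -0.5138  0.2308] yaw -63.37019383876072
```

View pics/w1.png

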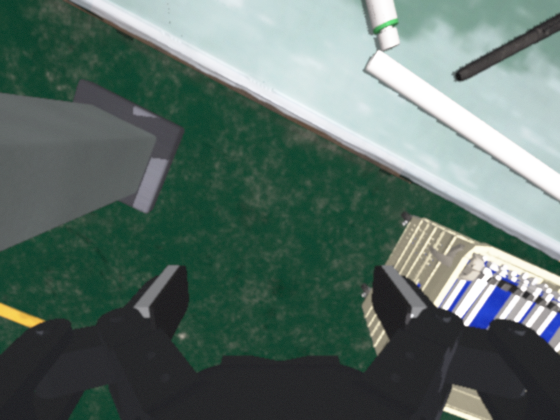

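The wrist view shows the bench edge, the gauge (380,20), and the spare tube. The finger tips are at rows of about 270 to 300. The camera looks almost straight below the TCP.

```bash
python3 -m jog '0 0 -0.079 0 -0.027 0 100;0 0 -0.079 0 -0.027 0 100;0 0 -0.079 0 -0.027 0 100;0 0 -0.079 0 -0.027 0 100;0 0 -0.079 0 -0.027 0 100;0 0 -0.079 0 -0.027 0 100;0 0 -0.079 0 -0.027 0 100;0 0 -0.079 0 -0.027 0 100;0 0 -0.079 0 -0.027 0 100;0 0 -0.079 0 -0.027 0 100;0 0 -0.079 0 -0.027 0 100;0 0 -0.079 0 -0.027 0 100;0 0 -0.079 0 -0.027 0 100;0 0 -0.079 0 -0.027 0 100;0 0 0 0 0 0 100;0 0 0 0 0 0 100'
python3 - <<'E'
from h import *
snap("wrist","w2")
P=cloud("w2");m=(P[...,2]>.030)&(P[...,2]<.06)&(abs(P[...,0]-.433)<.04)&(abs(P[...,1]+.2)<.25)
Q=P[m];print(len(Q));
for y in np.arange(-.40,0,.02):
    q=Q[abs(Q[:,1]-y)<.01]
    if len(q)>20: t=q[q[:,2]>np.percentile(q[:,2],70)]; print(round(y,2),len(q),np.median(t,0),q[:,0].min(),q[:,0].max())
E
```

```text
clock: 1.48
tcp_pos: [0.4584, -0.2151, 0.2314]
orientation: [[1.0, 0.002, 0.0], [0.002, -1.0, -0.0], [0.0, 0.0, -1.0]]
ft_force: [0.6, -1.1, -0.4]
grip_width: 0.0853
{}
7610
-0.34 222 [ 0.4355 -0.3378  0.0471] 0.42513722718430513 0.44596958162352696
-0.32 275 [ 0.4369 -0.3187  0.047 ] 0.4255680402069888 0.4471832394234415
-0.3 477 [ 0.4363 -0.2998  0.0468] 0.41733277971788185 0.4555920931613034
-0.28 541 [ 0.437  -0.2801  0.0467] 0.41658711365572887 0.45679820442655644
-0.26 441 [ 0.437  -0.2607  0.0469] 0.4170835653457275 0.45680811969147433
-0.24 329 [ 0.4372 -0.2396  0.0472] 0.4276088024644517 0.4479407606546368
-0.22 338 [ 0.4385 -0.2194  0.0471] 0.4280078990041836 0.44813749395021935
-0.2 376 [ 0.4387 -0.1996  0.0471] 0.4272499564804139 0.4492790647699874
-0.18 397 [ 0.4391 -0.1796  0.0471] 0.42766945939912593 0.4494675507104795
-0.16 418 [ 0.4394 -0.1592  0.0471] 0.42813155336627934 0.44962772240860926
-0.14 419 [ 0.4393 -0.139   0.0471] 0.4287396625821646 0.44979537719444523
-0.12 451 [ 0.44   -0.1204  0.0472] 0.429233073068484 0.45087178130558797
-0.1 804 [ 0.4403 -0.0994  0.0467] 0.4199536758123005 0.4600336449603842
-0.08 892 [ 0.4407 -0.0799  0.0466] 0.4204684035051421 0.46002121635382803
-0.06 676 [ 0.441  -0.0594  0.0469] 0.4211686581295949 0.45998727581091164
-0.04 546 [ 0.4413 -0.0411  0.0469] 0.4300364077171819 0.4523272184843704
```

View pics/w2.png

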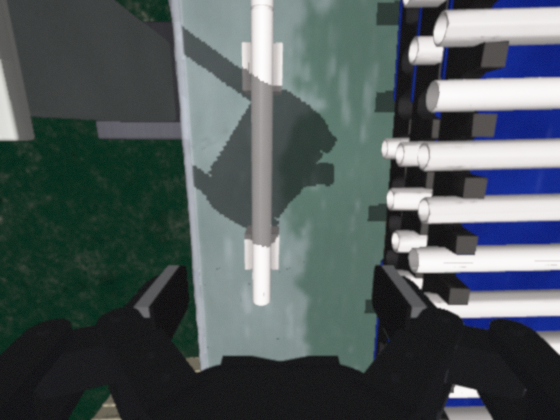

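The tube runs down the image at column 262, from row ~3 to row 303, and the vee blocks are at rows 42–92 and 225–270. The rack begins at column ~385.

Run:
```python
from h import *
P=cloud("w2");m=(P[...,2]>.030)&(P[...,2]<.06)&(abs(P[...,0]-.438)<.011);Q=P[m];Q=Q[abs(Q[:,1]+.2)<.25]
print("tube y",np.percentile(Q[:,1],[0,.5,99.5,100]))
print("pix ends",atz("w2",262,304,.036),atz("w2",262,1,.036),atz("w2",262,6,.047))
m=(P[...,2]>.018)&(P[...,2]<.05)&(abs(abs(P[...,0]-.438)-.016)<.003)&(abs(P[...,1]+.2)<.2);y=np.sort(P[m][:,1]);
a,b=y[y<-.19],y[y>-.19];print("blocks",np.percentile(a,[1,99]),np.percentile(b,[1,99]))
m=(P[...,2]>.05)&(P[...,1]<.05)&(P[...,1]>-.45);print("tall minx",np.nanpercentile(P[m][:,0],[0,1,5]),np.nanmax(P[...,2]))
```

```text
tube y [-0.3475 -0.3438 -0.0316 -0.0282]
pix ends [ 0.437  -0.3531  0.036 ] [ 0.4419 -0.0284  0.036 ] [ 0.4423 -0.0362  0.047 ]
blocks [-0.306  -0.2615] [-0.1073 -0.0308]
tall minx [0.3836 0.3902 0.3973] 0.3329599822329803
```

```bash
python3 -m jog '0 0 0.0026 -0.0024 -0.0035 0.02 60;0 0 0.0026 -0.0024 -0.0035 0.02 60;0 0 0.0026 -0.0024 -0.0035 0.02 60;0 0 0.0026 -0.0024 -0.0035 0.02 60;0 0 0.0026 -0.0024 -0.0035 0.02 60;0 0 0.0026 -0.0024 -0.0035 0.02 60;0 0 0.0026 -0.0024 -0.0035 0.02 60;0 0 0.0026 -0.0024 -0.0035 0.02 60;0 0 0 0 0 0.0144 60;0 0 0 0 0 0.0144 60;0 0 0 0 0 0.0144 60;0 0 0 0 0 0.0144 60;0 0 0 0 0 0 60;0 0 0 0 0 0 60' 40
```

```text
clock: 2.7
tcp_pos: [0.4389, -0.1885, 0.0133]
orientation: [[1.0, -0.023, -0.001], [-0.023, -1.0, 0.001], [-0.001, -0.001, -1.0]]
ft_force: [0.3, 0.8, -0.4]
grip_width: 0.0512
```

```bash
python3 -m jog '0 0 0 0 0 0 0;0 0 0 0 0 0 0;0 0 0 0 0 0 0;0 0 0 0 0 0 0;0 0 0 0 0 0 0;0 0 0 0 0 0 0;0 0 0 0 0 0 0;0 0 0 0 0 0 0' 50
python3 -m jog '0 0 0 0 0 -0.01 0;0 0 0 0 0 -0.02 0;0 0 0 0 0 -0.03 0;0 0 0 0 0 -0.03 0;0 0 0 0 0 -0.03 0;0 0 0 0 0 -0.03 0;0 0 0 0 0 -0.03 0;0 0 0 0 0 -0.02 0;0 0 0 0 0 0 0;0 0 0 0 0 0 0'
python3 - <<'E'
from h import *
snap("wrist","w3")
plan([.50,.22,.30],88,20)
E
```

```text
clock: 3.37
tcp_pos: [0.4385, -0.1883, 0.0146]
orientation: [[1.0, -0.021, -0.002], [-0.021, -1.0, -0.001], [-0.002, 0.001, -1.0]]
ft_force: [-14.8, -2.0, 13.0]
grip_width: 0.0206
clock: 4.2
tcp_pos: [0.4396, -0.1881, 0.2151]
orientation: [[1.0, -0.021, 0.002], [-0.021, -1.0, -0.001], [0.002, 0.001, -1.0]]
ft_force: [-0.3, -0.3, -1.2]
grip_width: 0.0206
{}
20 rows: turn [ 0.     -0.     -0.0778] shift pre [ 0.0174 -0.0148 -0.0043] post [ 0.0185 -0.0134 -0.0043] now [ 0.4392 -0.1878  0.2138] yaw -1.1917380998232694
```

View pics/w3.png

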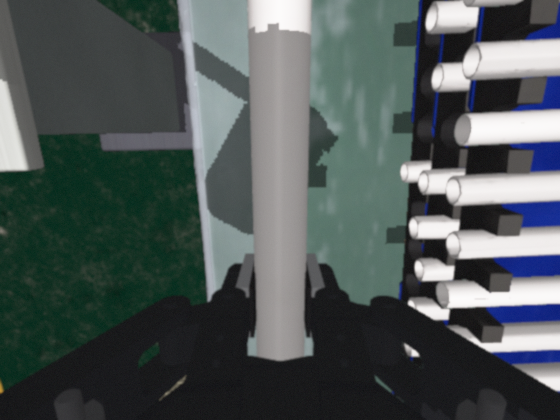

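The tube is held at its middle, with jaws at 20.6 mm, and it passes straight up between the pads. Next I'll move beside the clamp to measure it.

Run:
```python
from h import *
P=cloud("w3");m=(P[...,0]>.5)&(P[...,0]<.8);print("rack top",np.nanpercentile(P[m][:,2],[90,99,100]))
P=cloud("s1");m=(P[...,0]>.5)&(P[...,0]<.95)&(P[...,1]>-.4)&(P[...,1]<.15);print("rack top s1",np.nanpercentile(P[m][:,2],[50,90,99,100]))
plan([.54,.17,.31],88,20)
```

```text
rack top [0.1401 0.1535 0.3039]
rack top s1 [0.0374 0.1391 0.1523 0.158 ]
20 rows: turn [ 0.     -0.     -0.0778] shift pre [ 0.0173 -0.0112 -0.0048] post [ 0.0181 -0.0099 -0.0048] now [ 0.4392 -0.1878  0.2138] yaw -1.1917380998232694
```

```bash
python3 -m jog '0 0 0 0 0 -0.03 0;0 0 0 0 0 -0.03 0;0 0 -0.078 0.0173 -0.0112 -0.002 0;0 0 -0.078 0.0173 -0.0112 -0.002 0;0 0 -0.078 0.0173 -0.0112 -0.002 0;0 0 -0.078 0.0173 -0.0112 -0.002 0;0 0 -0.078 0.0173 -0.0112 -0.002 0;0 0 -0.078 0.0173 -0.0112 -0.002 0;0 0 -0.078 0.0173 -0.0112 -0.002 0;0 0 -0.078 0.0173 -0.0112 -0.002 0;0 0 -0.078 0.0173 -0.0112 -0.002 0;0 0 -0.078 0.0173 -0.0112 -0.002 0;0 0 -0.078 0.0173 -0.0112 -0.002 0;0 0 -0.078 0.0173 -0.0112 -0.002 0;0 0 -0.078 0.0173 -0.0112 -0.002 0;0 0 -0.078 0.0173 -0.0112 -0.002 0;0 0 -0.078 0.0173 -0.0112 -0.002 0;0 0 -0.078 0.0173 -0.0112 -0.002 0;0 0 -0.078 0.0173 -0.0112 -0.002 0;0 0 -0.078 0.0173 -0.0112 -0.002 0'
python3 -m jog '0 0 -0.078 0.0173 -0.0112 -0.002 0;0 0 -0.078 0.0173 -0.0112 -0.002 0;0 0 0 0 0 0 0;0 0 0 0 0 0 0'
python3 - <<'E'
from h import *
snap("wrist","w4");snap("scene","s4")
E
```

```text
clock: 5.92
tcp_pos: [0.5573, 0.1332, 0.3082]
orientation: [[0.183, 0.983, -0.002], [0.983, -0.183, -0.0], [-0.001, -0.002, -1.0]]
ft_force: [0.0, 0.6, -0.8]
grip_width: 0.0205
clock: 6.25
tcp_pos: [0.5402, 0.1704, 0.3127]
orientation: [[0.031, 1.0, -0.001], [1.0, -0.031, -0.0], [-0.0, -0.001, -1.0]]
ft_force: [0.4, -0.6, -1.5]
grip_width: 0.0204
{}
{}
```

View pics/w4.png

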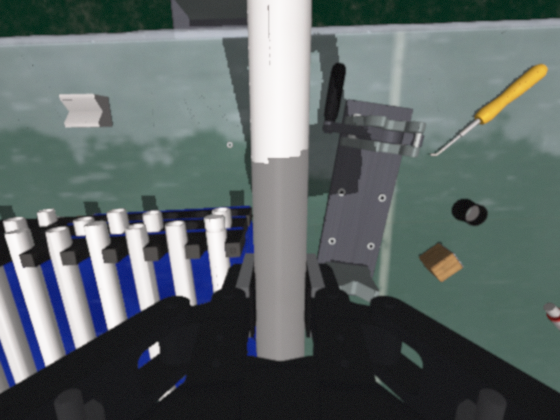

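The clamp is at columns 320–425, with its head at (375,130), rest at (350,275) and black handle at (336,92). The clamp's axis is visibly yawed. I'll fit it from the depth.

Run:
```python
from h import *
for n in("w4","s1","s4"):
    P=cloud(n)
    roi=(P[...,0]>.36)&(P[...,0]<.80)&(P[...,1]>.17)&(P[...,1]<.38)
    m=roi&(P[...,2]>.006)&(P[...,2]<.017);m=cv2.morphologyEx(m.astype(np.uint8),cv2.MORPH_OPEN,np.ones((3,3)))>0
    Q=P[m];
    r=cv2.minAreaRect((Q[:,:2]*1000).astype(np.float32));print(n,len(Q),r,cv2.boxPoints(r).round(0).tolist(),"zmed",np.median(Q[:,2]))
    for lo,hi in((.06,.075),(.075,.092),(.092,.105),(.105,.13)):
        q=P[roi&(P[...,2]>lo)&(P[...,2]<hi)]
        print(lo,len(q), [ (len(t),t.mean(0).round(4).tolist(),t.min(0).round(3).tolist(),t.max(0).round(3).tolist()) for t in (q[q[:,0]<.6],q[q[:,0]>.6]) if len(t)])
im=cv2.imread("pics/w4.png");cv2.imwrite("pics/c4.png",cv2.resize(im[55:305,300:440],None,fx=2.4,fy=2.4,interpolation=cv2.INTER_CUBIC))
a=cv2.resize(im[55:305,300:440],None,fx=2.4,fy=2.4,interpolation=cv2.INTER_CUBIC);b=cv2.resize(cv2.imread("pics/s1.png")[200:300,165:245],None,fx=5.5,fy=5.5,interpolation=cv2.INTER_CUBIC)
c=np.zeros((600,800,3),np.uint8);c[:a.shape[0],:a.shape[1]]=a;c[:b.shape[0],345:345+b.shape[1]]=b;cv2.imwrite("pics/c4.png",c)
```

```text
w4 8203 ((563.6555786132812, 288.94842529296875), (92.15290069580078, 246.82579040527344), 80.15223693847656) [[434.0, 265.0], [677.0, 222.0], [693.0, 313.0], [450.0, 355.0]] zmed 0.011996438071618598
0.06 924 [(600, [0.4828, 0.3009, 0.0693], [0.46, 0.263, 0.06], [0.503, 0.339, 0.075]), (324, [0.6802, 0.2702, 0.0692], [0.67, 0.243, 0.06], [0.696, 0.298, 0.075])]
0.075 1005 [(656, [0.4844, 0.3099, 0.0829], [0.46, 0.263, 0.075], [0.507, 0.343, 0.092]), (349, [0.6826, 0.276, 0.0822], [0.67, 0.244, 0.075], [0.698, 0.298, 0.091])]
0.092 782 [(782, [0.4812, 0.2912, 0.0997], [0.46, 0.236, 0.092], [0.507, 0.336, 0.105])]
0.105 1382 [(1382, [0.4514, 0.2395, 0.1145], [0.409, 0.218, 0.105], [0.505, 0.329, 0.12])]
s1 852 ((578.90576171875, 287.58868408203125), (91.8889389038086, 285.6772155761719), 80.2559814453125) [[430.0, 266.0], [712.0, 218.0], [727.0, 309.0], [446.0, 357.0]] zmed 0.012326906254803094
0.06 246 [(161, [0.473, 0.306, 0.0685], [0.456, 0.267, 0.06], [0.502, 0.343, 0.075]), (85, [0.6776, 0.2714, 0.0683], [0.668, 0.242, 0.06], [0.701, 0.299, 0.075])]
0.075 235 [(152, [0.4738, 0.30
[... 470 characters left out ...]
355469), 80.14128112792969) [[430.0, 267.0], [719.0, 217.0], [734.0, 307.0], [446.0, 357.0]] zmed 0.012554571638967171
0.06 254 [(165, [0.4726, 0.3067, 0.0682], [0.453, 0.267, 0.06], [0.502, 0.344, 0.075]), (89, [0.6784, 0.2708, 0.068], [0.669, 0.243, 0.06], [0.701, 0.299, 0.075])]
0.075 225 [(146, [0.4744, 0.3052, 0.0829], [0.457, 0.257, 0.075], [0.507, 0.343, 0.092]), (79, [0.681, 0.2705, 0.0829], [0.669, 0.241, 0.075], [0.699, 0.3, 0.092])]
0.092 173 [(169, [0.4773, 0.2927, 0.0989], [0.457, 0.235, 0.092], [0.508, 0.337, 0.105]), (4, [0.68, 0.2709, 0.0935], [0.671, 0.243, 0.092], [0.686, 0.299, 0.096])]
0.105 161 [(161, [0.4517, 0.246, 0.1135], [0.408, 0.22, 0.105], [0.502, 0.331, 0.122])]
```

View pics/c4.png

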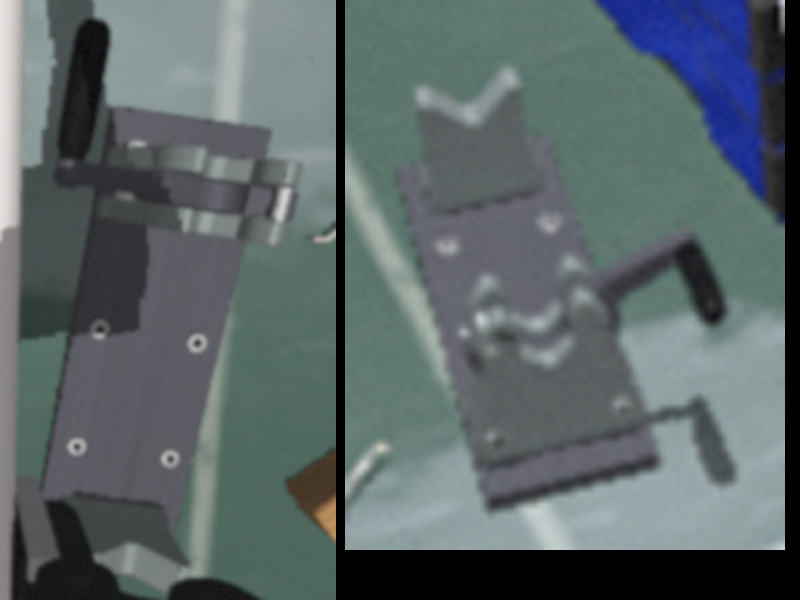

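The crop shows the head with its open throat at (200,190), the lever going left to the black handle at (85,90), the plate, and the vee rest at (130,540). The clamp is yawed by about -9.9°.

Run:
```python
from h import *
th=np.radians(-9.85);c,s=np.cos(th),np.sin(th);R=np.array([[c,-s],[s,c]])
o0=np.array([.5637,.28895])
for n in("w4","s4"):
    P=cloud(n);L=P.copy();L[...,:2]=(P[...,:2]-o0)@R
    print(n)
    ok=(abs(L[...,1])<.07)&(abs(L[...,0])<.2)
    r=ok&(L[...,0]>.06)&(L[...,2]>.03);q=L[r]
    print(" rest x pct",np.percentile(q[:,0],[1,5,50,95,99]),"y",np.percentile(q[:,1],[.5,2,98,99.5]))
    for z in np.arange(.060,.092,.004):
        t=q[(abs(q[:,2]-z)<.002)&(abs(q[:,1])<.024)&(q[:,0]>.115)]
        if len(t)>3: print("  z",round(z,3),"y-",t[t[:,1]<0][:,1].mean() if (t[:,1]<0).any() else None,"y+",t[t[:,1]>0][:,1].mean() if (t[:,1]>0).any() else None,t[:,0].min(),t[:,0].max())
    h=ok&(L[...,0]<-.03)&(L[...,2]>.02)&(abs(L[...,1])<.055);q=L[h]
    print(" head x pct",np.percentile(q[:,0],[1,5,50,95,99]))
    for z in np.arange(.066,.11,.004):
        t=q[(abs(q[:,2]-z)<.002)&(abs(q[:,1])<.024)]
        a=t[t[:,1]<0][:,1];b=t[t[:,1]>0][:,1]
        if len(a) and len(b): print("  z",round(z,3),len(a),len(b),"y- mean/max",a.mean(),a.max(),"y+ mean/min",b.mean(),b.min(),"x",t[:,0].min(),t[:,0].max())
    t=q[(q[:,2]>.08)&(q[:,2]<.108)]
    hd=(L[...,2]>.102)&(L[...,0]<-.09)&(L[...,1]<-.05)&(L[...,1]>-.12)&(L[...,0]>-.2);q=L[hd]
    print(" handle",len(q),np.percentile(q,[2,50,98],axis=0))
# tube in the hand
P=cloud("w4");m=(P[...,2]>.31)&(P[...,2]<.37)&(P[...,0]<.53)&(abs(P[...,1]-.17)<.03);q=P[m]
for x in np.arange(.36,.54,.02):
    t=q[abs(q[:,0]-x)<.01]
    if len(t)>20: print(round(x,2),len(t),"y mid",(t[:,1].min()+t[:,1].max())/2,t[:,1].mean(),"ztop",np.percentile(t[:,2],95))
o=arm.get_obs();print(o["tcp_pos"],np.array(o["orientation"]))
P=cloud("s4");m=(P[...,2]>.31)&(P[...,2]<.37)&(abs(P[...,1]-.17)<.03)&(P[...,0]>.3)&(P[...,0]<.8);print("s4 tube",m.sum(),np.percentile(P[m],[0,1,50,99,100],axis=0))
```

```text
w4
 rest x pct [0.1127 0.113  0.1138 0.1298 0.1323] y [-0.0259 -0.0247  0.0278  0.0301]
  z 0.068 y- -0.0015936985272170835 y+ 0.002188929614172752 0.11536252186113037 0.13361527524544947
  z 0.072 y- -0.003261397501989507 y+ 0.004751678081969905 0.11516625204818105 0.13319968573679025
  z 0.076 y- -0.0083873447883371 y+ 0.009375258895594814 0.1150730222696157 0.1326556842829204
  z 0.08 y- -0.012455404565277875 y+ 0.013242593408524142 0.11513664308593151 0.13309847281907833
  z 0.084 y- -0.016351894979630615 y+ 0.017294021961371725 0.1150143329900418 0.13266626208829504
  z 0.088 y- -0.020609735209136483 y+ 0.020624712411547563 0.11532452851106689 0.13227310670512074
 head x pct [-0.1002 -0.0987 -0.0819 -0.0644 -0.0628]
  z 0.066 46 85 y- mean/max -0.0028738956606514203 -9.88971792260919e-06 y+ mean/min 0.004794085340315405 0.0002043658175291788 x -0.08947451998243831 -0.07443816848819157
  z 0.07 87 168 y- mean/max -0.0033988514371165197 -0.00014716815247857614 y+ mean/min 0.005905537827356182 1.8948334535710774e-05 x -0.1002859641835816 -0.06252468405163263
  z 0.074 21 117 y- mea
[... 4130 characters left out ...]
 0.1159]
 [-0.1427 -0.0966  0.6254]
 [-0.092  -0.0753  0.6772]]
0.44 3802 y mid 0.1742078345008184 0.1743322364753221 ztop 0.34582625053215277
0.46 3784 y mid 0.17381913032584553 0.173861156860525 ztop 0.34582977547381705
0.48 3262 y mid 0.17320357704840503 0.17328095705046026 ztop 0.3457825108575262
0.5 2828 y mid 0.17279241220882283 0.17269107233664563 ztop 0.34573405255803036
0.52 5434 y mid 0.16805011139042417 0.17100968256888463 ztop 0.36814153199501726
[0.5407 0.1693 0.3128] [[ 0.033   0.9995 -0.0013]
 [ 0.9995 -0.033  -0.0003]
 [-0.0004 -0.0012 -1.    ]]
s4 tube 668 [[0.3714 0.1403 0.3137]
 [0.3761 0.1441 0.3206]
 [0.5174 0.1771 0.3434]
 [0.6922 0.1979 0.3682]
 [0.7026 0.1998 0.3699]]
```

Run:
```python
from h import *
T=np.load("pics/w4.npz")["T"];print(T-0, (T@np.linalg.inv(np.array(arm.camera_params("wrist")["tool_from_camera"])))[:3,3])
plan([.5867,.285,.20],80.1,8)
```

```text
[[ 0.0318 -0.9623 -0.2701  0.472 ]
 [ 0.9995  0.0305  0.009   0.1738]
 [-0.0004 -0.2702  0.9628  0.4555]
 [ 0.      0.      0.      1.    ]] [0.5402 0.1704 0.3127]
8 rows: turn [-0.0002  0.0001  0.0175] shift pre [0.015  0.0044 0.0141] post [0.015  0.0041 0.0141] now [0.5407 0.1693 0.3128] yaw 88.11069914341557
```

```bash
python3 -m jog '0 0 0.0175 0.015 0.0044 0.014 0;0 0 0.0175 0.015 0.0044 0.014 0;0 0 0.0175 0.015 0.0044 0.014 0;0 0 0.0175 0.015 0.0044 0.014 0;0 0 0.0175 0.015 0.0044 0.014 0;0 0 0.0175 0.015 0.0044 0.014 0;0 0 0.0175 0.015 0.0044 0.014 0;0 0 0.0175 0.015 0.0044 0.014 0;0 0 0 0 0 0 0;0 0 0 0 0 0 0;0 0 0 0 0 0 0;0 0 0 0 0 0 0'
cat > cmp.py <<'E'
import sys
from h import *
tag=sys.argv[1]
th=np.radians(-9.85);c,s=np.cos(th),np.sin(th);R=np.array([[c,-s],[s,c]]);o0=np.array([.5867,.2852])
P0=[]
for k in range(3):
    o=arm.get_obs();P0.append(o["tcp_pos"]);snap("wrist",f"w{tag}");snap("scene",f"s{tag}")
tcp=np.mean(P0,0);print("tcp",tcp,"local",(tcp[:2]-o0)@R,"tool y dir deg",np.degrees(np.arctan2(o["orientation"][1][1],o["orientation"][0][1])))
for n in(f"w{tag}",f"s{tag}"):
    P=cloud(n);L=P.copy();L[...,:2]=(P[...,:2]-o0)@R
    zc=tcp[2]+.022
    m=(abs(L[...,1])<.03)&(L[...,2]>zc-.003)&(L[...,2]<zc+.016)&(abs(L[...,0])<.2);q=L[m];print(n,"tube x range",np.percentile(q[:,0],[0,1,99,100]))
    f=q[(q[:,0]<-.05)];k=np.polyfit(f[:,0],f[:,1],1);print(" tube fit slope",k[0],"y at -105,0,100:",np.polyval(k,[-.105,0,.1]))
    for x in(-.14,-.12,-.1,-.08,-.06,.06,.08,.1,.12,.14):
        t=q[abs(q[:,0]-x)<.01]
        if len(t)>8:print("  x",x,len(t),"y min/max/mid",t[:,1].min(),t[:,1].max(),(t[:,1].min()+t[:,1].max())/2,"ztop",np.percentile(t[:,2],95))
    m=(abs(L[...,1])<.06)&(L[...,2]>.006)&(L[...,2]<.017)&(abs(L[...,0])<.18);m=cv2.morphologyEx(m.astype(np.uint8),cv2.MORPH_OPEN,np.ones((3,3)))>0
    q=L[m]
    for x in(-.15,-.14,-.13,-.08,-.06,-.04,0,.04,.06):
        t=q[abs(q[:,0]-x)<.008]
        if len(t)>8:print("  plate x",x,len(t),np.percentile(t[:,1],[1,99]))
E
python3 cmp.py 5
```

```text
clock: 7.35
tcp_pos: [0.5871, 0.285, 0.2025]
orientation: [[0.172, 0.985, 0.001], [0.985, -0.172, 0.0], [0.0, 0.001, -1.0]]
ft_force: [-0.1, -0.4, -1.8]
grip_width: 0.0208
{}
{}
{}
{}
{}
{}
tcp [0.587  0.2853 0.2025] local [0.0003 0.0001] tool y dir deg -9.861290430908694
w5 tube x range [-0.1102 -0.1068  0.0246  0.0308]
 tube fit slope 0.0010236719254267932 y at -105,0,100: [0.0013 0.0014 0.0015]
  x -0.1 3867 y min/max/mid -0.009735536923415973 0.012375478680561259 0.0013199708785726428 ztop 0.23528438994172463
  x -0.08 3804 y min/max/mid -0.00962955218424919 0.012328125548244327 0.0013492866819975686 ztop 0.23527322692185457
  x -0.06 3227 y min/max/mid -0.009618077788287854 0.012341660436195358 0.001361791323953752 ztop 0.23527390195125608
  plate x -0.15 105 [-0.0447  0.0459]
  plate x -0.14 165 [-0.0448  0.0462]
  plate x -0.13 30 [-0.0454  0.0463]
  plate x -0.08 426 [-0.0454  0.046 ]
  plate x -0.06 463 [-0.0454  0.0459]
  plate x -0.04 444 [-0.045   0.0454]
  plate x 0 399 [-0.0454  0.0459]
  plate x 0.04 361 [-0.0448  0.0459]
  plate x 0.06 347 [-0.0454  0.0455]
s5 tube x 
[... 245 characters left out ...]
 y min/max/mid -0.00953510559949327 0.011678679702970046 0.0010717870517383881 ztop 0.23655252105411498
  x -0.1 37 y min/max/mid -0.00865887932273893 0.01170049337844749 0.0015208070278542795 ztop 0.2359539056508303
  x -0.08 33 y min/max/mid -0.00882353647677972 0.0119263019676373 0.0015513827454287903 ztop 0.23640008748460153
  x -0.06 34 y min/max/mid -0.008993163696968573 0.012159939324127142 0.0015833878135792841 ztop 0.23659885588934187
  plate x -0.15 81 [-0.0431  0.0435]
  plate x -0.14 143 [-0.0437  0.044 ]
  plate x -0.13 127 [-0.0436  0.0412]
  plate x -0.04 14 [0.0375 0.0465]
  plate x 0 51 [-0.0192  0.0467]
  plate x 0.04 96 [-0.0446  0.0459]
  plate x 0.06 88 [-0.0439  0.0459]
```

View pics/w5.png

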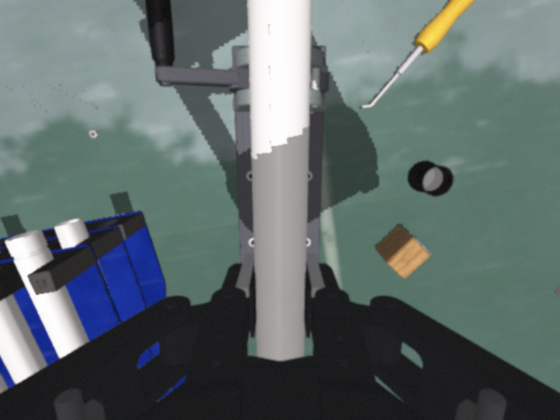

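The tube lies over the clamp centre line in the image, parallel to it. It is ~1 mm to +y and ~3 mm towards the robot. I'll correct that and lower it.

```bash
python3 -m jog '0 0 0 -0.0005 0.0015 0.005 0;0 0 0 -0.0005 0.0015 0.010 0;0 0 0 0 0 0.015 0;0 0 0 0 0 0.015 0;0 0 0 0 0 0.015 0;0 0 0 0 0 0.015 0;0 0 0 0 0 0.015 0;0 0 0 0 0 0.01 0;0 0 0 0 0 0.01 0;0 0 0 0 0 0.01 0;0 0 0 0 0 0 0'
python3 -m jog '0 0 0 0 0 0.004 0;0 0 0 0 0 0.004 0;0 0 0 0 0 0.004 0;0 0 0 0 0 0.003 0;0 0 0 0 0 0.002 0;0 0 0 0 0 0.002 0;0 0 0 0 0 0 0;0 0 0 0 0 0 0'
```

```text
clock: 8.57
tcp_pos: [0.5888, 0.2841, 0.0795]
orientation: [[0.171, 0.985, -0.002], [0.985, -0.171, -0.001], [-0.001, -0.002, -1.0]]
ft_force: [0.4, -0.5, -1.8]
grip_width: 0.0205
clock: 9.23
tcp_pos: [0.5896, 0.2844, 0.0627]
orientation: [[0.171, 0.985, -0.0], [0.985, -0.171, 0.0], [0.0, -0.0, -1.0]]
ft_force: [0.2, -0.2, -0.7]
grip_width: 0.0204
```

```bash
python3 -m jog '0 0 0 0 0 0.001 0;0 0 0 0 0 0.001 0;0 0 0 0 0 0 0'
python3 -m jog '0 0 0 0 0 0.001 0;0 0 0 0 0 0 0'
```

```text
clock: 9.48
tcp_pos: [0.5897, 0.2843, 0.0611]
orientation: [[0.171, 0.985, 0.0], [0.985, -0.171, 0.0], [0.0, 0.0, -1.0]]
ft_force: [-0.4, -1.6, 2.1]
grip_width: 0.0207
clock: 9.65
tcp_pos: [0.5898, 0.2843, 0.0609]
orientation: [[0.171, 0.985, 0.001], [0.985, -0.171, 0.0], [0.0, 0.001, -1.0]]
ft_force: [-6.2, -3.4, 12.9]
grip_width: 0.0203
```

The tube touches down at the expected height. Now I'll release it, rise, and go above the handle.

```bash
python3 -m jog '0 0 0 0 0 0 45;0 0 0 0 0 0 45;0 0 0 0 0 0 45;0 0 0 0 0 0 45;0 0 0 0 0 0 45;0 0 0 0 0 -0.005 45;0 0 0 0 0 -0.02 45;0 0 0 0 0 -0.025 45;0 0 0 0 0 -0.03 45;0 0 0 0 0 -0.03 45;0 0 0 0 0 -0.01 45;0 0 0 0 0 0 45;0 0 0 0 0 0 45'
python3 - <<'E'
from h import *
snap("wrist","w6");snap("scene","s6")
th=np.radians(-9.85);c,s=np.cos(th),np.sin(th);R=np.array([[c,-s],[s,c]]);o0=np.array([.5867,.2852])
for n in("w6","s6"):
    P=cloud(n);L=P.copy();L[...,:2]=(P[...,:2]-o0)@R
    m=(abs(L[...,1])<.0125)&(L[...,2]>.083)&(L[...,2]<.100)&(abs(L[...,0])<.2);q=L[m];print(n,"tube x",np.percentile(q[:,0],[0,1,99,100]))
    for x in(-.15,-.135,-.07,-.05,.05,.07,.12,.14,.155):
        t=q[abs(q[:,0]-x)<.008]
        if len(t)>8:print("  x",x,len(t),"y mid",(t[:,1].min()+t[:,1].max())/2,"ztop",np.percentile(t[:,2],95))
    m=(L[...,2]>.09)&(L[...,2]<.13)&(L[...,0]<-.121)&(L[...,1]<-.05)&(L[...,1]>-.12)&(L[...,0]>-.2);q=L[m]
    print(" handle",len(q),np.percentile(q,[1,50,99],axis=0))
q=.17
a=cv2.imread("pics/s6.png")[200:300,160:260];b=cv2.imread("pics/w6.png");
c=np.zeros((420,800,3),np.uint8);c[:400,:400]=cv2.resize(a,(400,400),interpolation=cv2.INTER_CUBIC);c[:300,400:]=cv2.resize(b,(400,300));cv2.imwrite("pics/c6.png",c)
o=arm.get_obs();tl=(np.array(o["tcp_pos"])[:2]-o0)@R;print("tcp local",tl,o["tcp_pos"][2])
E
```

```text
clock: 10.73
tcp_pos: [0.5896, 0.2845, 0.1801]
orientation: [[0.171, 0.985, 0.001], [0.985, -0.171, 0.0], [0.001, 0.001, -1.0]]
ft_force: [0.5, 0.6, -0.1]
grip_width: 0.0383
{}
{}
w6 tube x [-0.1481 -0.1444  0.1278  0.1358]
  x -0.15 235 y mid 0.0005681004672380011 ztop 0.0935807160131456
  x -0.135 875 y mid 0.000141589970284549 ztop 0.09375886088091624
  x -0.07 665 y mid 0.0004477733541625572 ztop 0.09389154501625387
  x -0.05 640 y mid 0.000390357252969706 ztop 0.0938901856131437
  x 0.05 459 y mid 0.0007268939367591114 ztop 0.09393178928971585
  x 0.07 421 y mid 0.0006502738304208916 ztop 0.09402118101692106
  x 0.12 365 y mid 0.0006210315269752995 ztop 0.0942470884005934
  x 0.14 16 y mid 0.000630726344678592 ztop 0.09088192968521297
 handle 883 [[-0.1379 -0.0851  0.1097]
 [-0.1293 -0.0759  0.1171]
 [-0.1213 -0.0707  0.1199]]
s6 tube x [-0.1632 -0.1608  0.1588  0.164 ]
  x -0.15 38 y mid 0.0006171442832686135 ztop 0.09505068284683678
  x -0.135 27 y mid 0.0009995594374635 ztop 0.09521103837035176
  x -0.07 27 y mid 0.0012982199133529018 ztop 0.09538362571620593
  x -0.05 26 y mid 0.0012600175095014597 ztop 0.0948766295203089
  x 0.05 22 y mid 0.0010479727969241797 ztop 0.0958283284417245
  x 0.07 22 y mid 0.001925049179516386 ztop 0.09541390351594065
  x 0.12 23 y mid 0.0013110032162207078 ztop 0.09534459783682045
  x 0.14 15 y mid 0.0001973665295195862 ztop 0.09499878816213121
  x 0.155 15 y mid 0.00034324369313226775 ztop 0.09494289477641378
 handle 74 [[-0.1691 -0.0862  0.1077]
 [-0.1479 -0.0777  0.1168]
 [-0.1217 -0.0707  0.1218]]
tcp local [ 0.0026 -0.0005] 0.17848657896757936
```

View pics/c6.png

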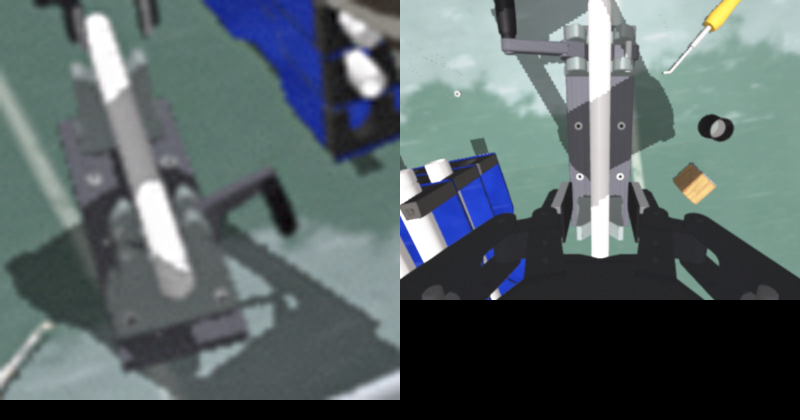

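The tube is seated in the head and the rest: top 93.8 mm, ends at -163 and +164 mm about the seat. The handle is at local y -0.079, z 0.112 (q≈0.17). Next I'll grasp it.

```bash
python3 -m jog '0 0 0 -0.0132 -0.024 0 45;0 0 0 -0.0132 -0.024 0 45;0 0 0 -0.0132 -0.024 0 45;0 0 0 -0.0132 -0.024 0 45;0 0 0 -0.0132 -0.024 0 45;0 0 0 -0.0132 -0.024 0 45;0 0 0 0 0 0.014 45;0 0 0 0 0 0.016 45;0 0 0 0 0 0.016 45;0 0 0 0 0 0.016 45;0 0 0 0 0 0.016 45;0 0 0 0 0 0.01 45;0 0 0 0 0 0 45;0 0 0 0 0 0 45'
python3 -m jog '0 0 0 0 0 0 0;0 0 0 0 0 0 0;0 0 0 0 0 0 0;0 0 0 0 0 0 0;0 0 0 0 0 0 0;0 0 0 0 0 0 0;0 0 0 0 0 0 0' 40
python3 - <<'E'
from h import *
th=np.radians(-9.85);c,s=np.cos(th),np.sin(th);R=np.array([[c,-s],[s,c]]);o0=np.array([.5867,.2852])
o=arm.get_obs();print("tcp local",(np.array(o["tcp_pos"])[:2]-o0)@R,o["tcp_pos"][2],o["ft_force"])
f=np.linspace(1.186,1.361-2.31,21);y=-.085*np.sin(f);z=.085*np.cos(f)
print(np.c_[np.diff(y),-np.diff(z)].round(4).tolist())
E
```

```text
clock: 12.0
tcp_pos: [0.4339, 0.2308, 0.0914]
orientation: [[0.171, 0.985, -0.001], [0.985, -0.171, -0.0], [-0.001, -0.001, -1.0]]
ft_force: [-0.1, 0.3, 0.9]
grip_width: 0.0387
clock: 12.58
tcp_pos: [0.4344, 0.2306, 0.0926]
orientation: [[0.171, 0.985, 0.001], [0.985, -0.171, -0.001], [-0.0, 0.001, -1.0]]
ft_force: [-0.8, -4.6, 2.8]
grip_width: 0.0148
tcp local [-0.1407 -0.0799] 0.09255805171966688 [-0.8148 -4.6347  2.7535]
[[0.0038, -0.0082], [0.0047, -0.0078], [0.0055, -0.0072], [0.0062, -0.0066], [0.0069, -0.0059], [0.0075, -0.0051], [0.008, -0.0043], [0.0084, -0.0034], [0.0087, -0.0025], [0.0089, -0.0016], [0.0091, -0.0006], [0.0091, 0.0004], [0.009, 0.0013], [0.0088, 0.0023], [0.0085, 0.0032], [0.0081, 0.0041], [0.0076, 0.0049], [0.007, 0.0057], [0.0064, 0.0064], [0.0057, 0.0071]]
```

```bash
python3 -m jog '0 0 0 0.0038 0 -0.0082 0;0 0 0 0.0047 0 -0.0078 0;0 0 0 0.0055 0 -0.0072 0;0 0 0 0.0062 0 -0.0066 0;0 0 0 0.0069 0 -0.0059 0;0 0 0 0.0075 0 -0.0051 0;0 0 0 0.008 0 -0.0043 0;0 0 0 0.0084 0 -0.0034 0;0 0 0 0.0087 0 -0.0025 0;0 0 0 0.0089 0 -0.0016 0'
python3 -m jog '0 0 0 0.0091 0 -0.0006 0;0 0 0 0.0091 0 0.0004 0;0 0 0 0.009 0 0.0013 0;0 0 0 0.0088 0 0.0023 0;0 0 0 0.0085 0 0.0032 0'
```

```text
clock: 13.42
tcp_pos: [0.4465, 0.2981, 0.1461]
orientation: [[0.171, 0.985, 0.002], [0.985, -0.171, -0.001], [-0.001, 0.002, -1.0]]
ft_force: [-1.5, -11.9, 18.1]
grip_width: 0.0147
clock: 13.83
tcp_pos: [0.454, 0.3423, 0.139]
orientation: [[0.171, 0.985, 0.002], [0.985, -0.171, -0.001], [-0.0, 0.002, -1.0]]
ft_force: [2.0, -12.1, -7.1]
grip_width: 0.0141
```

```bash
python3 -m jog '0 0 0 0.0081 0 0.0041 0;0 0 0 0.0076 0 0.0049 0;0 0 0 0.007 0 0.0057 0;0 0 0 0.0064 0 0.0064 0;0 0 0 0 0 0 0;0 0 0 0 0 0 0'
cat > ang.py <<'E'
from h import *
th=np.radians(-9.85);c,s=np.cos(th),np.sin(th);R=np.array([[c,-s],[s,c]]);o0=np.array([.5867,.2852])
o=arm.get_obs();l=(np.array(o["tcp_pos"])[:2]-o0)@R;y=l[1]+.0006;z=o["tcp_pos"][2]+.0205-.08
print("local",l,"y,z",y,z,"r",np.hypot(y,z),"q",1.361-np.arctan2(-y,z),o["ft_force"])
print("want q=2.30:",-.085*np.sin(1.361-2.3),.085*np.cos(1.361-2.3))
E
python3 ang.py
```

```text
clock: 14.33
tcp_pos: [0.4588, 0.3714, 0.117]
orientation: [[0.171, 0.985, 0.001], [0.985, -0.171, 0.001], [0.001, 0.001, -1.0]]
ft_force: [4.7, 3.1, -4.3]
grip_width: 0.0144
local [-0.1408  0.063 ] y,z 0.06363636803396551 0.05750396737682244 r 0.08576883816765252 q 2.1969772735427937 [ 4.7133  3.0912 -4.298 ]
want q=2.30: 0.06859227223944599 0.050200599488748415
```

```bash
python3 -m jog '0 0 0 0.003 0 0.0035 0;0 0 0 0.0027 0 0.0036 0;0 0 0 0 0 0 0;0 0 0 0 0 0 0'; python3 ang.py
python3 - <<'E'
from h import *
snap("scene","s7");snap("wrist","w7")
a=cv2.imread("pics/s7.png")[200:310,150:260];b=cv2.imread("pics/w7.png")
c=np.zeros((480,800,3),np.uint8);c[:440,:440]=cv2.resize(a,(440,440),interpolation=cv2.INTER_CUBIC);c[:270,440:]=cv2.resize(b,(360,270));cv2.imwrite("pics/c7.png",c)
E
```

```text
clock: 14.67
tcp_pos: [0.4597, 0.3766, 0.1097]
orientation: [[0.171, 0.985, 0.001], [0.985, -0.171, 0.0], [0.0, 0.001, -1.0]]
ft_force: [5.0, 0.1, -2.7]
grip_width: 0.0144
local [-0.1407  0.0683] y,z 0.06891732247887344 0.05019829225776294 r 0.08526116280729942 q 2.3022734286251287 [ 5.0348  0.1062 -2.7164]
want q=2.30: 0.06859227223944599 0.050200599488748415
{}
{}
```

View pics/c7.png

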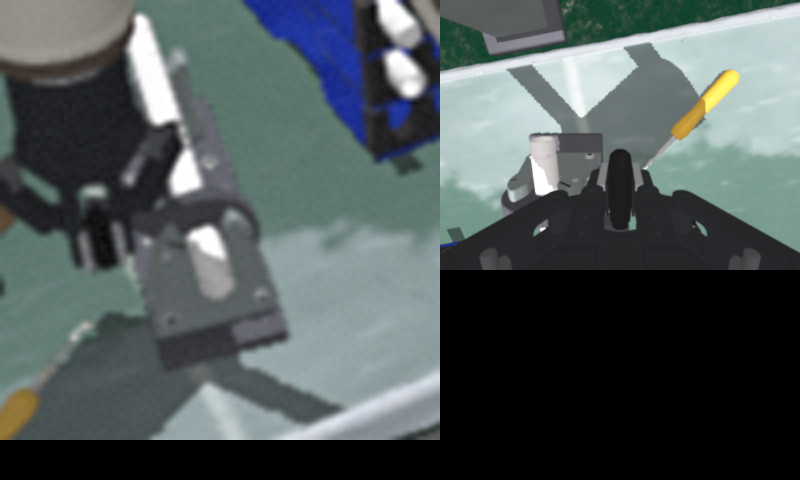

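The collar now closes over the tube and the handle is pinched at q≈2.30 by position. I'll let go, rise and verify.

```bash
python3 -m jog '0 0 0 0 0 0 42;0 0 0 0 0 0 42;0 0 0 0 0 0 42;0 0 0 0 0 0 42;0 0 0 0 0 0 42;0 0 0 0 0 -0.01 42;0 0 0 0 0 -0.02 42;0 0 0 0 0 -0.03 42;0 0 0 0 0 -0.03 42;0 0 0 0 -0.01 -0.03 42;0 0 0 0 -0.01 -0.03 42;0 0 0 0 -0.01 -0.02 42;0 0 0 0 0 0 42;0 0 0 0 0 0 42'
python3 - <<'E'
from h import *
snap("wrist","w8");snap("scene","s8")
th=np.radians(-9.85);c,s=np.cos(th),np.sin(th);R=np.array([[c,-s],[s,c]]);o0=np.array([.5867,.2852])
for n in("w8","s8"):
    P=cloud(n);L=P.copy();L[...,:2]=(P[...,:2]-o0)@R
    m=(L[...,2]>.11)&(L[...,2]<.15)&(L[...,0]<-.122)&(L[...,1]>.04)&(L[...,1]<.11)&(L[...,0]>-.165);q=L[m]
    if len(q): print(n,"handle",len(q),np.percentile(q,[1,50,99],axis=0))
    m=(abs(L[...,1])<.0125)&(L[...,2]>.083)&(L[...,2]<.100)&(abs(L[...,0])<.2);q=L[m]
    if len(q): print(" tube x",np.percentile(q[:,0],[0,1,99,100]),"ztop",np.percentile(q[:,2],95))
a=cv2.imread("pics/s8.png")[200:310,150:260];b=cv2.imread("pics/w8.png")
c=np.zeros((480,800,3),np.uint8);c[:400,:400]=cv2.resize(a,(400,400),interpolation=cv2.INTER_CUBIC);c[:300,400:]=cv2.resize(b,(400,300));cv2.imwrite("pics/c8.png",c)
E
```

```text
clock: 15.93
tcp_pos: [0.4297, 0.3821, 0.2813]
orientation: [[0.17, 0.985, 0.002], [0.985, -0.17, 0.002], [0.002, 0.002, -1.0]]
ft_force: [-0.3, -0.7, -1.2]
grip_width: 0.0358
{}
{}
w8 handle 642 [[-0.1646  0.0614  0.1313]
 [-0.1447  0.0693  0.1362]
 [-0.1227  0.0763  0.1387]]
 tube x [-0.162  -0.1613  0.0375  0.0419] ztop 0.09448241976612132
s8 handle 65 [[-0.1645  0.0621  0.1296]
 [-0.1451  0.0703  0.1361]
 [-0.1227  0.077   0.1406]]
 tube x [-0.1636 -0.1601  0.1566  0.1665] ztop 0.09596561096377498
```

View pics/c8.png

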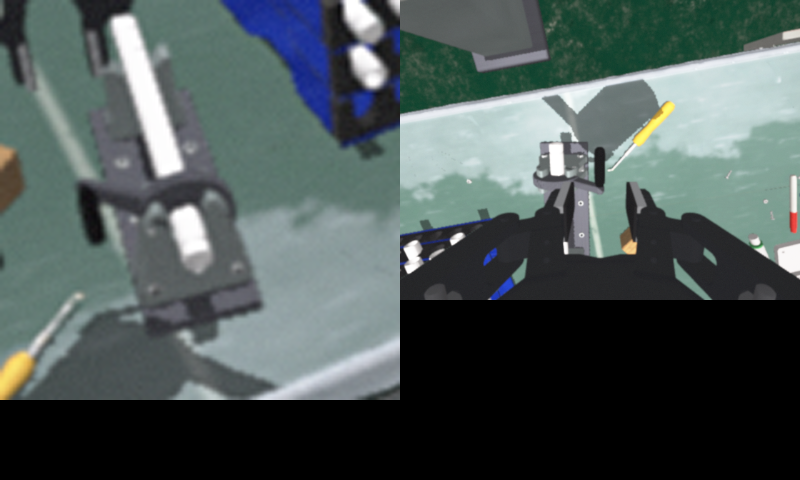

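```bash
python3 -c "
from plant import arm
print(arm.finish_job())"
```

```text
the job is handed in; nothing more can be done
None
```

I handed the job in at about 16 s of the 54 s allowed. The tube lies in the clamp's head and rest, the collar is locked over it, and the gripper has let go and stands clear.

Last checks:
- **Tube:** its ends were at -163 and +164 mm from the seat, so the overhang is even to within a few mm. After seating its top was at 93.8 mm, against 93.5 expected. After locking, the ends and height agreed to within about 2 mm.
- **Collar:** it measured q ≈ 2.30 by arm position while held, and ≈ 2.29 from the depth image after release. I did not check the lever against the line on the front plate.
- **Forces:** the highest reading was about 22 N, at the handle. Forces were only read at the end of each move.
- **Other tools:** the deburrer lies where it was in the last picture. The gauge was not in my last views, but the arm never went back near it.

One small disagreement: the wrist camera read about 1–2 mm to one side of the arm's own position. I allowed for that before lowering the tube. No check failed.

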